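# Drive a brass pin out of a machined housing with a shouldered drift

### The arm

A 6-joint arm with a two-finger parallel gripper is mounted at the origin on the work surface. World frame = base frame: x ahead of the robot, y to its left, z up, the work surface at z = 0. Lengths are in m, angles in rad, forces in N, time in s.
With the tool pointing down it reaches from about 0.15 to 0.775 m from the base axis. Payload 6.1 kg.
Tool frame: the origin (TCP) lies at the very end of the fingers, on their centre line; the grasp point (between the pads) lies arm.tcp_to_grasp behind it (arm.tcp_to_grasp is the distance from the TCP to the grasp point, in m); z points along the fingers, y is the line along which they close (so a half turn about z gives the same grasp; the last joint's range is limited). The gripper opens to 85 mm and grips with 20 to 120 N. Pads are 22 mm wide; open, the fingers measure 114 mm over their backs; the gripper's body (76 mm by 85 mm) begins 54 mm behind the grasp point. The pads swing forward as they close: fully open they stand 13 mm farther back than shut.
Start: joints at [1.138, 0.126, -0.04, 1.405, 0, 1.571], TCP at [0.22, 0.477, 0.231] pointing down, gripper open.
Joint ranges: [-2.72, 2.72], [-0.95, 1.95], [-1.27, 1.35], [-1.78, 2.02], [-1.46, 1.47], [-3.14, 3.14]. Speed limits (rad/s): [2.39, 2.39, 3.01, 3.14, 3.14, 3.14].

### API

Orientations are given as a 3x3 rotation matrix whose columns are the frame's x, y, z axes.
In Python, from station import arm gives the robot as it stands.
- The arm moves only by the shell command python3 -m crank, which reads ROWS from standard input. ROWS is a JSON object whose key "rows" holds a list of rows, 1 to 12 of them, each of 7 numbers: the opening from 0.0 (shut) to 1.0 (fully open), then dx, dy, dz in shares of the most that a row can go, 1 being 62.5 mm, then a rotation vector rx, ry, rz in rad; each row shifts and turns the commanded pose from where the row before left it, along the tool's axes as they then stand; what a row does not reach is not made up. A row lasts 1/8 s, in which the tool goes at most 0.0625 m and 0.188 rad, less where a joint would pass 70% of its speed; a pose out of reach is approached as far as the arm can. The fingers move at their own pace and stop on an object; the grip force is fixed at half the most. Time passes only in rows, so rows that do not move let the fingers close. It prints the time, the measured TCP pose, the force, the opening and the grip force at its end. Input that does not fit is refused with a message, and nothing moves.
- arm.get_state(): the state, without advancing time (a new reading comes with each control period).
- arm.snapshot(name): name is "scene" or "side" or "wrist"; returns the picture (480x640x3 uint8, blue, green, red); there is no depth.
- arm.calibration(name): a dict with "fx", "fy", "cx", "cy" (pixels), "extrinsics" (4x4, takes a point from camera to world coordinates). Camera axes: x right, y down, z forward; pixel columns grow to the right and rows downward; lengths in m; the calibration is good to about 2 mm. A picture is of the moment at which its call begins: read the wrist's pose just before it. calibration takes no time and is no camera call; for the wrist camera it gives the pose at the moment of the call.
- arm.hand_in(): hands the job in; it is judged then, once.
The state is a dict: "t": time; "joints": joint angles; "qd": joint speeds; "effort": joint torques, N m; "tcp_pos": TCP position; "tool_rot": TCP orientation; "wrist_force": force on the tool from outside, world axes, zero at the start; "moment": the same for the moment, N m; "opening": opening from 0.0 (shut) to 1.0 (fully open); "finger_force": force on a finger pad.
Only numpy, scipy, OpenCV 4.12 (cv2) and the standard library are available. Lean on these libraries where they do the work, as an engineer would, in place of code of your own. Each camera call takes 0.05 s, during which the arm holds its last target. There are 200 camera calls.

### The job

Take the shouldered drift from its stand and push the brass pin down through the bore of the aluminium housing until it drops into the blue catch tray; keep going until the drift's collar is seated on the black spring ring with a firm but gentle pressure, held for a moment, without bottoming it hard or hammering. Then stand the drift back in its stand. Do not touch the pin with the fingers and leave the other parts and the bottle alone.

Things in the scene. Friction and masses are not known exactly. Their poses are not given: they have to be found in the camera images.
- fixture: Push-out fixture, bolted down: dark base plate 130 x 130 x 6 mm, blue catch tray on it and two grey posts at local y = +-50 mm, 110 mm high, that carry a round aluminium housing (72 mm diameter, 50 mm high) with a vertical 22 mm through bore. Origin: on the bore axis at bench level; z up along the bore.
- catch_tray (a point): Middle of the blue catch tray's floor, on the bore axis. Tray: 96 mm along the fixture's x, 72 mm along its y, walls up to 32 mm above the bench, floor about 11 mm above it.
- bore_axis (a point): Fixed point on the bore axis, 124 mm above the bench, NOT tied to the housing, whose height was set by hand and is not measured: its underside is 60 to 88 mm and its top face 110 to 138 mm above the bench. Two hidden sprung pads in the bore, 3 to 11 mm above the underside, at local y + and -, 18 mm apart when empty, grip the pin.
- ring_axis (a point): Fixed point on the bore axis, 128 mm above the bench. Black spring ring round the bore's mouth: 38 mm outside, 26 mm inside, stands 4 mm above the housing's top face (so 114 to 142 mm above the bench). It gives 2.5 mm: yields at 1 N, 5 N at 0.9 mm, 12 N at 2.5 mm, then solid. Seat the collar with 6 to 12 N for half a second; over 15 N between drift and fixture is jamming.
- pin: Brass pin, 20 mm diameter, 40 mm long, upright in the bore, its top 14 to 44 mm above the housing's underside. Sliding it takes a steady 7 to 14 N. It drops free once its top is pushed to 3 mm above the underside, 3 mm before the drift's collar meets the spring ring. Origin: centre of its lower face; z along it, up at the start.
- pin_center (a point): Middle of the brass pin, 20 mm above its origin along its axis.
- drift: Steel drift, 105 mm long, 0.2 to 0.33 kg, upright in its stand: shaft 13 mm diameter (0 to 54 mm), collar 38 mm diameter (54 to 62), red round handle 20 mm diameter (62 to 105). Origin: the tip (lower end of the shaft); z up to the handle. Grip the handle from above with fingertips down on the collar, which carries the push. In the stand the collar rests on its top, the tip 6 mm above the bench.
- stand: White plastic tool stand, fixed block 70 x 70 x 60 mm with a vertical 20 mm hole through its centre. Origin: centre of its underside, on the bench.
- part_near: Finished aluminium part, 70 mm diameter, 45 mm high with a steel tube up to 80 mm, loose; bystander. Origin: centre of its underside.
- part_far: A second such part, loose; bystander. Origin: centre of its underside.
- bottle: Pump bottle, 64 mm diameter, 181 mm high, loose; bystander. Origin: centre of its underside.
Not all that is in view belongs to the job. What is shaped like the stand but brown or green is not meant.

How it is judged:
On the way:
1. the pin is out below the housing and the drift, upright in the bore, presses its collar on the spring ring with more than 5 N for 0.2 s (height (world z) of pin_center below 0.04 m and horizontal distance between pin_center and fixture below 0.06 m and horizontal distance between drift and fixture below 0.006 m and angle between drift's own z axis and vertical below 0.12 rad and height (world z) of drift below 0.091 m and contact force between drift and fixture above 5 N), for 0.2 s.
At the end, for the whole second after the job is handed in: The pin lies at rest in the catch tray (its middle inside the tray's outline and below 40 mm), and the drift stands released and at rest in its stand: tip within 8 mm of the hole's axis, below 10 mm above the bench (collar down on the stand), tilted less than 0.1 rad (height (world z) of pin_center below 0.04 m and x of pin_center in the frame of fixture between -0.048 and 0.048 m and y of pin_center in the frame of fixture between -0.036 and 0.036 m and linear speed of pin below 0.03 m/s and horizontal distance between drift and stand below 0.008 m and height (world z) of drift below 0.01 m and angle between drift's own z axis and vertical below 0.1 rad and linear speed of drift below 0.02 m/s); the robot touches nothing.
It fails at once if the drift and the fixture press on each other with more than 15 N (jammed on the housing or the bottomed ring) (contact force between drift and fixture above 15 N).
It fails at once if the drift strikes the pin with more than 30 N (hammering) (contact force between drift and pin above 30 N).
It fails at once if the fingers touch the pin (contact force between the fingers and pin above 0.5 N).
It fails at once if the drift is dropped or laid over (tilted more than 0.7 rad) (angle between drift's own z axis and vertical above 0.7 rad).
It fails at once if a bystander part or the bottle is moved more than 20 mm (distance of any of part_near, part_far, bottle from where it was at the start of the episode above 0.02 m).
It also fails if it takes over 72 s, if anything falls off the work surface, if the arm or the gripper's body presses on something with over 40 N, if the wrist force passes 120 N, or if a joint passes its speed limit or range.

## Working session

There is one attempt and no reset: what is moved stays moved. The work goes in short steps, Python scripts to look and compute and a shell command to move; the robot and the scene stay as the last step left them, time stands still between calls to the robot, and variables do not carry over. Pictures are saved under pics/ and viewed, at most 10 in all, crops included, and the job is handed in when it is done.

```bash
mkdir -p pics; ls; python3 - <<'E'
from station import arm
import cv2,numpy as np
a=arm.snapshot("scene");b=arm.snapshot("side")
cv2.imwrite("pics/scene.png",a);cv2.imwrite("pics/side.png",b)
np.set_printoptions(precision=4,suppress=True)
for n in("scene","side","wrist"):
  print(n,arm.calibration(n))
s=arm.get_state();print(s, arm.tcp_to_grasp)
E
```

```text
pics
scene {'fx': 512.7484013006008, 'fy': 512.7484013006008, 'cx': 322.30334340658266, 'cy': 240.37140431393584, 'extrinsics': array([[ 0.835 ,  0.3274, -0.4422,  1.0426],
       [ 0.5501, -0.4813,  0.6824, -0.7338],
       [ 0.0106, -0.8131, -0.5821,  0.7788],
       [ 0.    ,  0.    ,  0.    ,  1.    ]])}
side {'fx': 441.94446218420893, 'fy': 441.94446218420893, 'cx': 315.1925828574737, 'cy': 231.73817454046792, 'extrinsics': array([[ 0.8217, -0.3221,  0.4702,  0.0675],
       [-0.5697, -0.4857,  0.6629, -0.6121],
       [ 0.0148, -0.8126, -0.5826,  0.6759],
       [ 0.    ,  0.    ,  0.    ,  1.    ]])}
wrist {'fx': 391.1845866595487, 'fy': 391.1845866595487, 'cx': 319.9090891238595, 'cy': 243.94591434453363, 'extrinsics': array([[ 0.4206,  0.8671,  0.2669,  0.1506],
       [ 0.9072, -0.4015, -0.1254,  0.5079],
       [-0.0016,  0.2949, -0.9555,  0.3738],
       [ 0.    ,  0.    ,  0.    ,  1.    ]])}
{'t': 0.1, 'joints': array([ 1.138 ,  0.1264, -0.0405,  1.4054,  0.    ,  1.5708]), 'qd': array([-0.0019, -0.0027,  0.0023,  0.0007,  0.0014,  0.0003]), 'effort': array([ -0.0005, -43.6905,  35.3606,   0.0136,  -0.    ,   0.    ]), 'tcp_pos': array([0.22  , 0.4763, 0.2306]), 'tool_rot': array([[-0.9078,  0.4194, -0.0006],
       [ 0.4194,  0.9078, -0.0013],
       [ 0.    , -0.0014, -1.    ]]), 'wrist_force': array([-0.44  , -0.5364, -0.5733]), 'moment': array([ 0.0028, -0.0043,  0.0195]), 'finger_force': 0.0, 'opening': 1.001573076478873} 0.0187
```

View pics/scene.png

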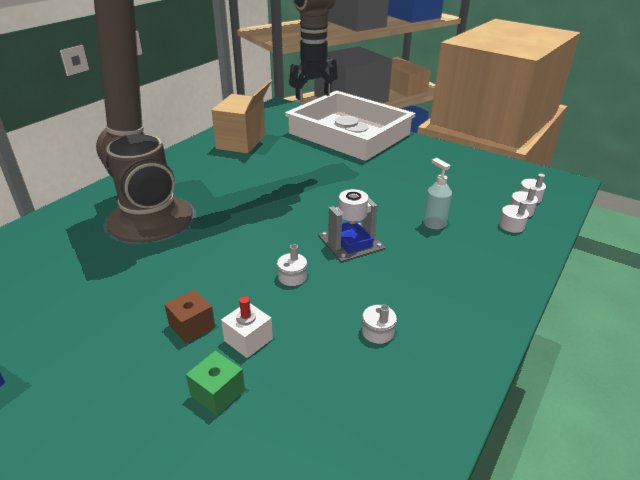

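View pics/side.png

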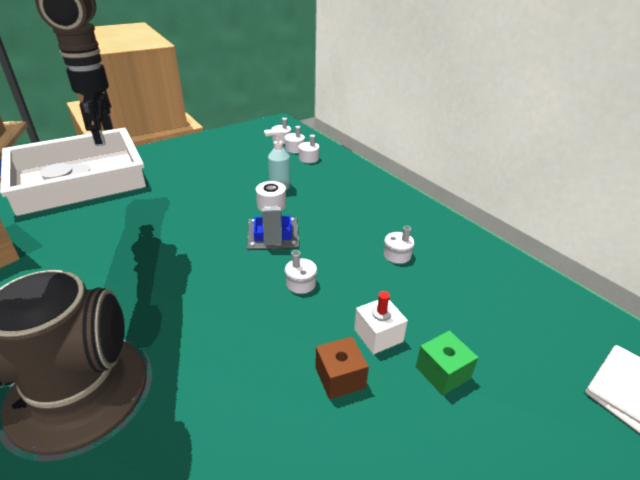

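The scene view shows the red-handled drift in the white stand at (246,325). The lookalikes are the brown block (190,317) and the green block (216,382). The fixture is at (352,225). The bystander parts are at (292,268) and (379,324), with the bottle at (438,205). In the side view the drift is at (383,305) and the fixture at (272,215). By the description I choose the white stand, and a close crop will check it.

```bash
cat > h.py <<'E'
import cv2,numpy as np
from station import arm
np.set_printoptions(precision=4,suppress=True)
def ray(n,u,v,c=None):
    c=c or arm.calibration(n);T=c["extrinsics"]
    d=T[:3,:3]@[(u-c["cx"])/c["fx"],(v-c["cy"])/c["fy"],1];return T[:3,3],d/np.linalg.norm(d)
def plane(n,u,v,z,c=None):
    o,d=ray(n,u,v,c);return o+d*(z-o[2])/d[2]
def tri(p,q):
    (o1,d1),(o2,d2)=ray("scene",*p),ray("side",*q)
    s=np.linalg.lstsq(np.c_[d1,-d2],o2-o1,rcond=None)[0]
    a,b=o1+s[0]*d1,o2+s[1]*d2;return (a+b)/2,np.linalg.norm(a-b)
def project(n,P,c=None):
    c=c or arm.calibration(n);p=np.linalg.inv(c["extrinsics"])@[*P,1]
    return c["fx"]*p[0]/p[2]+c["cx"],c["fy"]*p[1]/p[2]+c["cy"]
def red(img):
    b,g,r=[img[...,i].astype(int) for i in range(3)]
    m=((r>90)&(g<50)&(b<50)).astype(np.uint8)
    n,l,s,c=cv2.connectedComponentsWithStats(m);k=1+np.argmax(s[1:,4]);return s[k],c[k]
E
python3 - <<'E'
from h import *
a=cv2.imread("pics/scene.png");b=cv2.imread("pics/side.png")
ra,rb=red(a),red(b);print(ra,rb);print(tri(ra[1],rb[1]),"expect z~.090")
q=lambda im,x,y:cv2.resize(im[y:y+75,x:x+100],(400,300),interpolation=cv2.INTER_CUBIC)
cv2.imwrite("pics/c1.png",np.vstack([np.hstack([q(a,200,285),q(a,305,185)]),np.hstack([q(b,335,285),q(b,222,178)])]))
E
```

```text
(array([240, 302,  10,  16, 129], dtype=int32), array([244.5736, 309.5891])) (array([378, 297,  11,  17, 129], dtype=int32), array([382.186 , 305.1085]))
(array([ 0.5167, -0.1995,  0.083 ]), np.float64(0.0025448798353294873)) expect z~.090
```

View pics/c1.png

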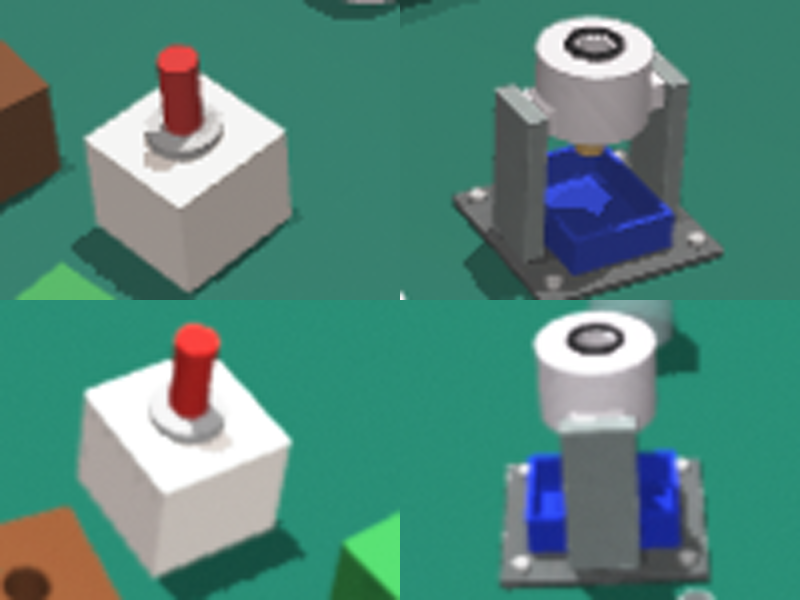

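The crop confirms the red handle and collar in the white stand, with the handle top at scene (244.5,299.7) and side (384,294.5). The ring centre is at scene (353.5,196) and side (270.8,187.7). The brass pin's lower end shows just under the housing.

```bash
python3 - <<'E'
from h import *
f=lambda x,y,X,Y:((x+.5)/4-.5+X,(y+.5)/4-.5+Y)
print("top",tri(f(178,59,200,285),f(196,38,335,285)),"exp .111")
print("collar",tri(f(184,130,200,285),f(190,111,335,285)))
print("ring",tri(f(594,44,305,185),f(595,39,222,178)),"exp .114-.142")
print("hous bottomish", plane("scene",*f(594,44,305,185),.128), plane("side",*f(595,39,222,178),.128))
print("plate corners scene",*[plane("scene",*f(x,y,305,185),.006) for x,y in((455-400,197),(722-400,247))])
print("plate corners side",*[plane("side",*f(x,y,222,178),.006) for x,y in((502-400,583-300),(709-400,579-300),(505-400,463-300))])
print("stand top corners",*[plane("scene",*f(x,y,200,285),.06) for x,y in((84,140),(180,208),(284,129))])
print("stand side",*[plane("side",*f(x,y,335,285),.06) for x,y in((83,93),(163,192),(291,141))])
print("pin",plane("scene",*f(591-400,150,305,185),.06))
for n,p,q in(("near",(292,268),(301,277)),("far",(379,324),(399,248)),("bottle",(438,205),(279,175))):print(n,tri(p,q))
E
```

```text
top (array([ 0.5176, -0.1985,  0.1097]), np.float64(0.002112328799474496)) exp .111
collar (array([ 0.5182, -0.2005,  0.064 ]), np.float64(0.0030177723175220284))
ring (array([0.7585, 0.1484, 0.1754]), np.float64(0.14742764589336355)) exp .114-.142
hous bottomish [0.7127 0.3731 0.128 ] [0.7316 0.0908 0.128 ]
plate corners scene [0.4307 0.1909 0.006 ] [0.6026 0.2405 0.006 ]
plate corners side [0.4283 0.1849 0.006 ] [0.5365 0.1178 0.006 ] [0.4916 0.3017 0.006 ]
stand top corners [ 0.4784 -0.2286  0.06  ] [ 0.5474 -0.2372  0.06  ] [ 0.5554 -0.1673  0.06  ]
stand side [ 0.4854 -0.1618  0.06  ] [ 0.4763 -0.2307  0.06  ] [ 0.5469 -0.2407  0.06  ]
pin [0.5159 0.2182 0.06  ]
near (array([0.4725, 0.0135, 0.0222]), np.float64(0.0088794973674064))
far (array([ 0.7286, -0.032 ,  0.0215]), np.float64(0.005583436355777166))
bottle (array([0.66  , 0.4231, 0.0451]), np.float64(0.02093171852226766))
```

```bash
python3 - <<'E'
from h import *
f=lambda x,y,X,Y:((x+.5)/4-.5+X,(y+.5)/4-.5+Y)
print("ring",tri(f(194,44,305,185),f(195,39,222,178)),"exp .114-.142")
print("ring@.128", plane("scene",*f(194,44,305,185),.128), plane("side",*f(195,39,222,178),.128))
s=arm.get_state();R=s["tool_rot"];p=s["tcp_pos"]
t=np.array([.517,-.198,.231])
print(R.T@(t-p), np.degrees(np.arctan2(R[1,1],R[0,1])))
E
```

```text
ring (array([0.5165, 0.2129, 0.1389]), np.float64(0.00315784690076705)) exp .114-.142
ring@.128 [0.5064 0.2319 0.128 ] [0.5245 0.2267 0.128 ]
[-0.5524 -0.4876  0.0003] 65.2054065717306
```

Units first: shifts go in shares of 62.5 mm. So -0.001 m is -0.016, -0.058 m is -0.928.

```bash
R="-"; echo '{"rows":[[1,-0.928,-0.016,0,0,0,0.107],[1,-0.928,-0.016,0,0,0,0.107],[1,-0.928,-0.016,0,0,0,0.107],[1,-0.928,-0.016,0,0,0,0.107],[1,-0.928,-0.016,0,0,0,0.107],[1,-0.928,-0.016,0,0,0,0.107],[1,-0.928,-0.016,0,0,0,0.107],[1,-0.928,-0.016,0,0,0,0.107],[1,-0.928,-0.016,0,0,0,0.107],[1,-0.928,-0.016,0,0,0,0.107],[1,-0.928,-0.016,0,0,0,0.107],[1,0,0,0,0,0,0]]}' | python3 -m crank
python3 - <<'E'
from h import *
s=arm.get_state();R=s["tool_rot"];p=s["tcp_pos"];c=arm.calibration("wrist")
im=arm.snapshot("wrist");cv2.imwrite("pics/w1.png",im)
print(R.T@(np.array([.517,-.198,.231])-p)); print([project("wrist",P,c) for P in((.517,-.198,.111),(.517,-.198,.06),(.5165,.2135,.138))]);print(red(im))
E
```

```text
t: 1.6
tcp_pos: [0.5529, -0.0289, 0.2306]
tool_rot: [[0.045, 0.999, -0.001], [0.999, -0.045, -0.001], [-0.001, -0.001, -1.0]]
wrist_force: [0.2, 1.4, 0.5]
opening: 1.001
finger_force: 0.0
[-0.1706 -0.0282 -0.0002]
[(np.float64(287.8206750310469), np.float64(433.7363914099817)), (np.float64(292.09953271329255), np.float64(393.07338998646213)), (np.float64(217.31018362145625), np.float64(-260.54525552856865))]
(array([275, 407,  24,  30, 536], dtype=int32), array([287.7929, 422.459 ]))
```

View pics/w1.png

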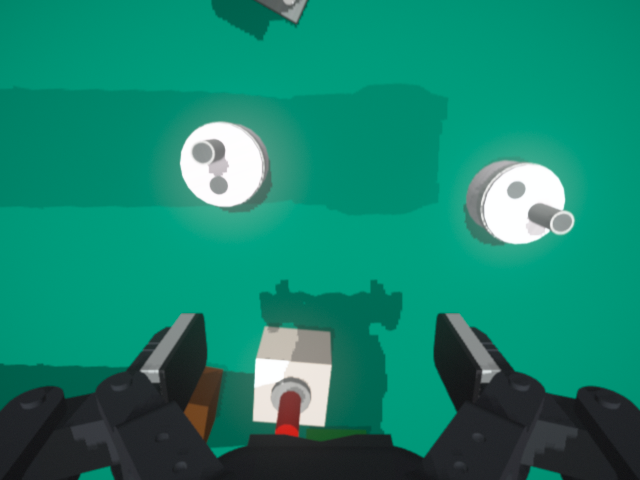

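The wrist view shows the drift's handle top at (288,431) and collar at (291,390), within 3 px of the prediction, so its position is good to about 1 mm.

Converted, -0.057 m is -0.912, -0.0566 m is -0.9056.

```bash
echo '{"rows":[[0.7,-0.912,-0.1504,0,0,0,0],[0.7,-0.912,-0.1504,0,0,0,0],[0.7,-0.9056,-0.1504,0,0,0,0],[0.7,0,0,0.64,0,0,0],[0.7,0,0,0.64,0,0,0],[0.7,0,0,0.64,0,0,0],[0.7,0,0,0.48,0,0,0],[0.7,0,0,0.16,0,0,0],[0.7,0,0,0,0,0,0]]}' | python3 -m crank
python3 - <<'E'
from h import *
s=arm.get_state();R=s["tool_rot"];p=s["tcp_pos"]
im=arm.snapshot("wrist");cv2.imwrite("pics/w2.png",im)
print(R.T@(np.array([.517,-.198,.07])-p))
E
```

```text
t: 2.78
tcp_pos: [0.5184, -0.1937, 0.0712]
tool_rot: [[0.038, 0.999, -0.001], [0.999, -0.038, 0.0], [0.0, -0.001, -1.0]]
wrist_force: [-0.5, -0.6, -0.2]
opening: 0.699
finger_force: 0.0
[-0.0043 -0.0012  0.0012]
```

View pics/w2.png

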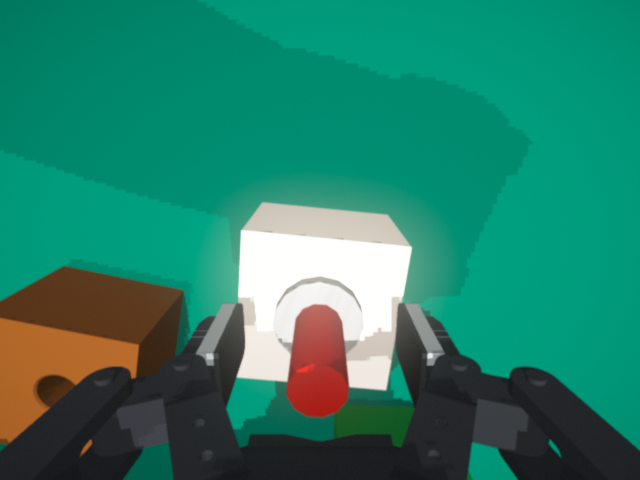

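The wrist view shows the handle centred between the open fingers, its top at (317,390), with the pads at about 240 and 400.

```bash
python3 - <<'E'
from h import *
s=arm.get_state();R=s["tool_rot"];p=s["tcp_pos"]
for u,v,z in((317,390,.111),(319,319,.068)):
  P=plane("wrist",u,v,z);print(P,R.T@(P-p))
E
```

```text
[ 0.5166 -0.1994  0.111 ] [-0.0053 -0.0021 -0.0388]
[ 0.5172 -0.1974  0.068 ] [-0.0033 -0.0016  0.0042]
```

Converted, 0.001 m is 0.016, -0.0044 m is -0.0704.

```bash
echo '{"rows":[[0.4,-0.0704,-0.0256,0.016,0,0,0],[0.4,0,0,0,0,0,0],[0,0,0,0,0,0,0],[0,0,0,0,0,0,0],[0,0,0,0,0,0,0],[0,0,0,0,0,0,0],[0,0,0,0,0,0,0]]}' | python3 -m crank
```

```text
t: 3.7
tcp_pos: [0.5169, -0.1992, 0.071]
tool_rot: [[0.039, 0.999, 0.001], [0.999, -0.039, -0.001], [-0.001, 0.001, -1.0]]
wrist_force: [-1.3, 0.3, 5.7]
opening: 0.215
finger_force: 58.4
```

Converted, -0.045 m is -0.72, -0.04 m is -0.64.

```bash
echo '{"rows":[[0,0,0,-0.32,0,0,0],[0,0,0,-0.64,0,0,0],[0,0,0,-0.72,0,0,0],[0,0,0,-0.64,0,0,0],[0,0,0,-0.32,0,0,0],[0,0,0,0,0,0,0],[0,0,0,0,0,0,0]]}' | python3 -m crank
python3 - <<'E'
from h import *
for i in range(2): print(arm.get_state()["wrist_force"]);arm.snapshot("wrist")
s=arm.get_state();R=s["tool_rot"];p=s["tcp_pos"];print(R.T@(np.array([.5165,.2135,p[2]])-p))
E
```

```text
t: 4.58
tcp_pos: [0.516, -0.1987, 0.2336]
tool_rot: [[0.039, 0.999, -0.002], [0.999, -0.039, 0.001], [0.001, -0.002, -1.0]]
wrist_force: [-0.4, -0.1, -2.2]
opening: 0.218
finger_force: 59.0
[-0.3975 -0.084  -2.1814]
[ 0.2426  0.4623 -2.8544]
[ 0.4119 -0.0154  0.0004]
```

Converted, 0.058 m is 0.928, 0.05 m is 0.8.

```bash
echo '{"rows":[[0,0.48,-0.016,0,0,0,0],[0,0.8,-0.032,0,0,0,0],[0,0.928,-0.032,0,0,0,0],[0,0.928,-0.032,0,0,0,0],[0,0.928,-0.032,0,0,0,0],[0,0.928,-0.032,0,0,0,0],[0,0.8,-0.032,0,0,0,0],[0,0.48,-0.032,0,0,0,0],[0,0.32,-0.0064,0,0,0,0],[0,0,0,0,0,0,0],[0,0,0,0,0,0,0],[0,0,0,0,0,0,0]]}' | python3 -m crank
python3 - <<'E'
from h import *
q=lambda im,x,y:cv2.resize(im[y:y+75,x:x+100],(400,300),interpolation=cv2.INTER_CUBIC)
a=arm.snapshot("scene");b=arm.snapshot("side");s=arm.get_state();c=arm.calibration("wrist");w=arm.snapshot("wrist")
p=s["tcp_pos"];print(p,s["wrist_force"])
t=np.array([p[0],p[1],p[2]-.065])
print("tip pred",project("scene",t),project("side",t),project("wrist",t,c), "ring",project("wrist",(.5165,.2135,.138),c))
for n,i in(("a",a),("b",b),("w",w)):cv2.imwrite(f"pics/f_{n}.png",i)
cv2.imwrite("pics/c2.png",np.vstack([np.hstack([q(a,305,165),q(b,222,155)]),np.hstack([cv2.resize(w,(400,300)),cv2.resize(w[230:380,220:420],(400,300),interpolation=cv2.INTER_CUBIC)])]))
E
```

```text
t: 6.18
tcp_pos: [0.5173, 0.2123, 0.2354]
tool_rot: [[0.041, 0.999, 0.0], [0.999, -0.041, -0.0], [-0.0, 0.0, -1.0]]
wrist_force: [0.4, -0.3, -2.2]
opening: 0.218
finger_force: 58.9
[0.5173 0.2125 0.2355] [-0.3129  0.1976 -3.1669]
tip pred (np.float64(353.7356621634163), np.float64(185.0779001409569)) (np.float64(269.98535965403727), np.float64(175.16668755244459)) (np.float64(322.1001027144865), np.float64(262.27153508274165)) ring (np.float64(320.4863130084896), np.float64(243.64966951361362))
```

View pics/c2.png

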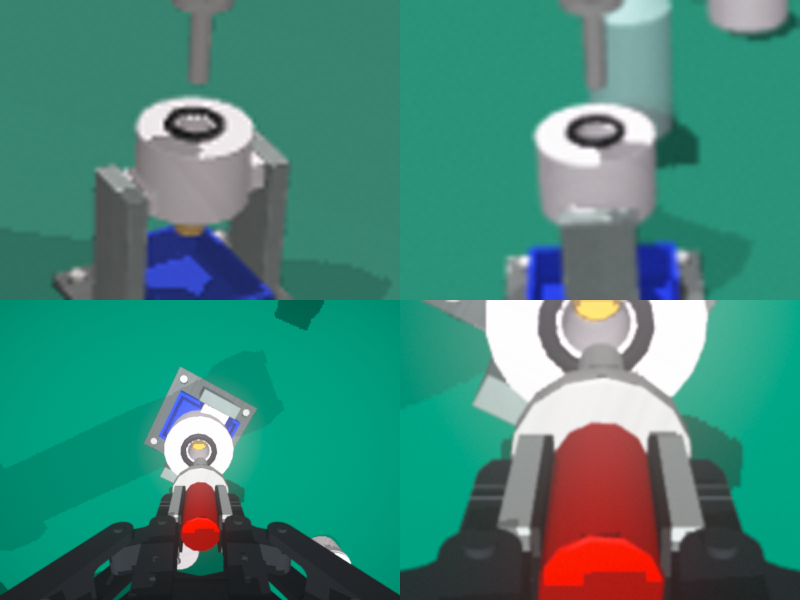

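The wrist crop shows the black ring centred at about (318.3,242.5), with the brass pin's top visible in the bore and the shaft hanging straight over the near rim. In the scene and side crops the tip is at (354.7,185.5) and (270.6,176.5), just above the ring. The drift looks upright.

```bash
python3 - <<'E'
from h import *
s=arm.get_state();R=s["tool_rot"];p=s["tcp_pos"];c=arm.calibration("wrist")
w=cv2.imread("pics/f_w.png");g=w.max(2)
roi=np.zeros_like(g);cv2.circle(roi,(318,242),36,255,-1);roi[258:]=0
m=((g<110)&(roi>0)).astype(np.uint8)
n,l,st,ce=cv2.connectedComponentsWithStats(m);k=1+np.argmax(st[1:,4]);print(st[k],ce[k])
cn=max(cv2.findContours((l==k).astype(np.uint8),cv2.RETR_EXTERNAL,cv2.CHAIN_APPROX_NONE)[0],key=len)[:,0]
out=cn[np.hypot(*(cn-[318.3,242.5]).T)>24];out=out[out[:,1]<254]
e=cv2.fitEllipse(out.astype(np.float32));print("outer",e)
for z in(.130,.134,.138,.142):
  P=plane("wrist",*e[0],z);print(z,P,R.T@(P-p))
  a=plane("wrist",e[0][0]-(max(e[1])+1)/2,e[0][1],z);print("  diam",2*np.linalg.norm(P-a))
  pt=np.array([*P[:2],z]);print("  scene",project("scene",pt),"(353.4,195.9) side",project("side",pt),"(270.7,187.6)")
E
```

```text
[290 229  15  29 188] [295.016  245.4468]
outer ((294.3209228515625, 242.03684997558594), (8.407382011413574, 22.26966094970703), 1.7486158609390259)
0.13 [0.4991 0.213  0.13  ] [-0.0003 -0.0183  0.1055]
  diam 0.015457981461620002
  scene (np.float64(346.7077032485812), np.float64(197.29562628822222)) (353.4,195.9) side (np.float64(264.05114517940086), np.float64(191.91291888016374)) (270.7,187.6)
0.134 [0.4994 0.2142 0.134 ] [ 0.0009 -0.018   0.1015]
  diam 0.015209309267353255
  scene (np.float64(347.13545079864065), np.float64(195.72634826258243)) (353.4,195.9) side (np.float64(263.8360822685489), np.float64(190.22932213741836)) (270.7,187.6)
0.138 [0.4997 0.2154 0.138 ] [ 0.0021 -0.0177  0.0975]
  diam 0.01496063707308651
  scene (np.float64(347.56431884202624), np.float64(194.1529594815345)) (353.4,195.9) side (np.float64(263.62046169971023), np.float64(188.5413598294239)) (270.7,187.6)
0.142 [0.5001 0.2166 0.142 ] [ 0.0033 -0.0174  0.0935]
  diam 0.014711964878819987
  scene (np.float64(347.99431178724444), np.float64(192.57544377158516)) (353.4,195.9) side (np.float64(263.404281301059), np.float64(186.84901495427562)) (270.7,187.6)
```

```bash
python3 - <<'E'
from h import *
s=arm.get_state();R=s["tool_rot"];p=s["tcp_pos"];c=arm.calibration("wrist")
w=cv2.imread("pics/f_w.png");g=w.max(2)
print(g[242,284:354])
# outer white->dark edge along rays
pts=[]
for t in np.radians(np.arange(150,391,5)):
  for r in np.arange(36,22,-.5):
    u,v=318.3+r*np.cos(t),242.5+r*np.sin(t)
    if g[int(round(v)),int(round(u))]<170: pts.append((u,v));break
pts=np.float32(pts);e=cv2.fitEllipse(pts);print(len(pts),"outer",e)
for z in(.130,.134,.138,.142):
  P=plane("wrist",*e[0],z);a=plane("wrist",e[0][0]-max(e[1])/2,e[0][1],z)
  print(z,P,R.T@(P-p),"diam",2*np.linalg.norm(P-a),"scene",project("scene",P),"(353.4,195.9) side",project("side",P),"(270.7,187.6)")
E
```

```text
[254 254 254 254 238 148 107 105 106 107 106 107 105 125 221 250 232 165
 152 160 169 172 177 179 183 185 188 192 195 197 199 201 202 204 204 201
 202 200 199 196 196 196 194 192 191 188 184 179 173 166 171 237 253 252
 216 124 109 109 108 109 108 107 129 231 253 254 254 254 254 254]
49 outer ((317.499267578125, 241.77001953125), (55.86617660522461, 57.19393539428711), 90.20231628417969)
0.13 [0.5145 0.2126 0.13  ] [-0.0002 -0.0029  0.1055] diam 0.03798532300518712 scene (np.float64(351.98716093053406), np.float64(199.19676874953188)) (353.4,195.9) side (np.float64(269.68718380328437), np.float64(190.22195316416057)) (270.7,187.6)
0.134 [0.5145 0.2138 0.134 ] [ 0.001  -0.0028  0.1015] diam 0.03737425398268359 scene (np.float64(352.33872243701376), np.float64(197.5904450753713)) (353.4,195.9) side (np.float64(269.39053248845954), np.float64(188.57394960983493)) (270.7,187.6)
0.138 [0.5146 0.215  0.138 ] [ 0.0023 -0.0028  0.0975] diam 0.03676318496017995 scene (np.float64(352.6911457319751), np.float64(195.98018379366638)) (353.4,195.9) side (np.float64(269.0930550133576), np.float64(186.92135644135612)) (270.7,187.6)
0.142 [0.5147 0.2162 0.142 ] [ 0.0035 -0.0028  0.0935] diam 0.0361521159376763 scene (np.float64(353.0444339880811), np.float64(194.36597040816682)) (353.4,195.9) side (np.float64(268.79474792193855), np.float64(185.26415445919255)) (270.7,187.6)
```

Converted, 0.004 m is 0.064, 0.008 m is 0.128.

```bash
echo '{"rows":[[0,0,-0.0256,0.064,0,0,0],[0,0,0,0.128,0,0,0],[0,0,0,0.128,0,0,0],[0,0,0,0.096,0,0,0],[0,0,0,0.064,0,0,0],[0,0,0,0.048,0,0,0],[0,0,0,0.048,0,0,0],[0,0,0,0.048,0,0,0],[0,0,0,0,0,0,0],[0,0,0,0,0,0,0]]}' | python3 -m crank
python3 - <<'E'
from h import *
q=lambda im,x,y:cv2.resize(im[y:y+75,x:x+100],(400,300),interpolation=cv2.INTER_CUBIC)
a=arm.snapshot("scene");b=arm.snapshot("side");w=arm.snapshot("wrist")
cv2.imwrite("pics/c3.png",np.vstack([np.hstack([q(a,305,165),q(b,222,155)]),np.hstack([cv2.resize(w,(400,300)),cv2.resize(w[230:380,220:420],(400,300),interpolation=cv2.INTER_CUBIC)])]))
s=arm.get_state();print(s["wrist_force"],s["moment"])
E
```

```text
t: 7.58
tcp_pos: [0.5156, 0.2135, 0.1964]
tool_rot: [[0.039, 0.999, 0.0], [0.999, -0.039, 0.0], [0.0, 0.0, -1.0]]
wrist_force: [-0.6, -1.2, -1.9]
opening: 0.215
finger_force: 58.9
[-0.1424 -0.1174 -2.4958] [-0.0356 -0.0107  0.0184]
```

View pics/c3.png

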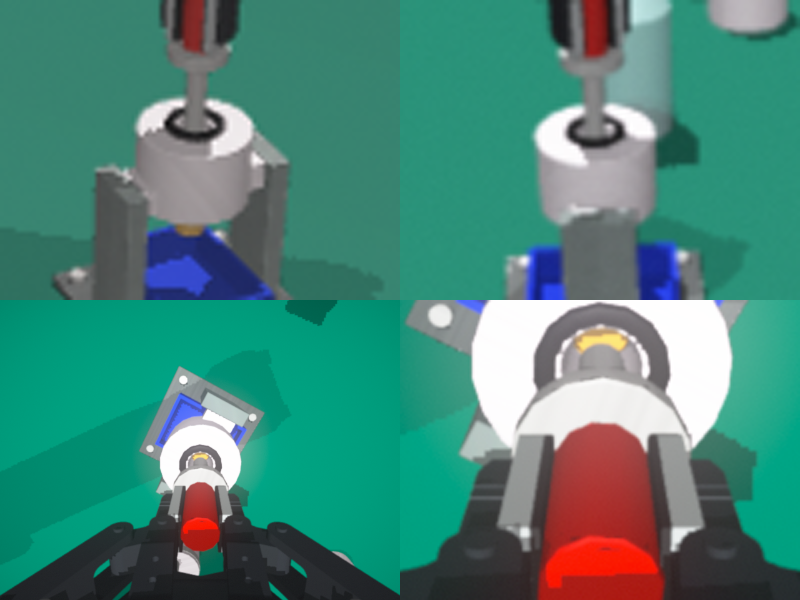

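The shaft tip is at the bore mouth in all three views. In the wrist crop it is at 602 against the ring's 601, and in the scene crop 196 against 194, so it is centred to about 1 mm.

```bash
echo '{"rows":[[0,0,0,0.024,0,0,0],[0,0,0,0.024,0,0,0],[0,0,0,0.024,0,0,0],[0,0,0,0.024,0,0,0],[0,0,0,0.024,0,0,0],[0,0,0,0.024,0,0,0]]}' | python3 -m crank; echo '{"rows":[[0,0,0,0.024,0,0,0],[0,0,0,0.024,0,0,0],[0,0,0,0.024,0,0,0],[0,0,0,0.024,0,0,0],[0,0,0,0.024,0,0,0]]}' | python3 -m crank
```

```text
t: 8.48
tcp_pos: [0.5155, 0.2134, 0.1872]
tool_rot: [[0.039, 0.999, -0.0], [0.999, -0.039, -0.0], [-0.0, -0.0, -1.0]]
wrist_force: [0.7, 0.1, -2.3]
opening: 0.214
finger_force: 58.9
t: 9.1
tcp_pos: [0.5156, 0.2134, 0.1797]
tool_rot: [[0.039, 0.999, -0.0], [0.999, -0.039, 0.0], [0.0, -0.0, -1.0]]
wrist_force: [0.1, 0.1, -2.0]
opening: 0.22
finger_force: 58.9
```

Converted, 0.0015 m is 0.024.

```bash
echo '{"rows":[[0,0,0,0.024,0,0,0],[0,0,0,0.024,0,0,0],[0,0,0,0.024,0,0,0],[0,0,0,0.024,0,0,0],[0,0,0,0.024,0,0,0]]}' | python3 -m crank
```

```text
t: 9.72
tcp_pos: [0.5156, 0.2134, 0.1722]
tool_rot: [[0.039, 0.999, 0.0], [0.999, -0.039, -0.0], [-0.0, 0.0, -1.0]]
wrist_force: [0.8, -0.1, -2.0]
opening: 0.222
finger_force: 58.9
```

```bash
for i in 1; do echo '{"rows":[[0,0,0,0.016,0,0,0],[0,0,0,0.016,0,0,0],[0,0,0,0.016,0,0,0],[0,0,0,0.016,0,0,0],[0,0,0,0.016,0,0,0]]}' | python3 -m crank|grep -E 'pos|wrist'; echo '{"rows":[[0,0,0,0.016,0,0,0],[0,0,0,0.016,0,0,0],[0,0,0,0.016,0,0,0],[0,0,0,0.016,0,0,0],[0,0,0,0.016,0,0,0]]}' | python3 -m crank|grep -E 'pos|wrist'; done
```

```text
tcp_pos: [0.5156, 0.2134, 0.1673]
wrist_force: [-0.3, -0.4, 2.6]
tcp_pos: [0.5161, 0.2135, 0.1642]
wrist_force: [-1.4, -0.7, 8.5]
```

Converted, 0.001 m is 0.016.

```bash
echo '{"rows":[[0,0,0,0.016,0,0,0],[0,0,0,0.016,0,0,0],[0,0,0,0.016,0,0,0]]}' | python3 -m crank|grep -E 'pos|wrist'; echo '{"rows":[[0,0,0,0.016,0,0,0],[0,0,0,0.016,0,0,0],[0,0,0,0.016,0,0,0]]}' | python3 -m crank|grep -E 'pos|wrist'
```

```text
tcp_pos: [0.5163, 0.2134, 0.1612]
wrist_force: [-1.3, -1.5, 7.3]
tcp_pos: [0.5163, 0.2133, 0.1581]
wrist_force: [-1.7, -1.5, 6.2]
```

Converted, 0.001 m is 0.016.

```bash
echo '{"rows":[[0,0,0,0.016,0,0,0],[0,0,0,0.016,0,0,0],[0,0,0,0.016,0,0,0]]}' | python3 -m crank|grep -E 'pos|wrist'; echo '{"rows":[[0,0,0,0.016,0,0,0],[0,0,0,0.016,0,0,0]]}' | python3 -m crank|grep -E 'pos|wrist'
```

```text
tcp_pos: [0.5153, 0.2134, 0.1527]
wrist_force: [-0.4, 0.4, -2.2]
tcp_pos: [0.5154, 0.2134, 0.1515]
wrist_force: [-2.2, -1.0, 4.2]
```

Converted, 0.0003 m is 0.0048.

```bash
echo '{"rows":[[0,0,0,0,0,0,0],[0,0,0,0,0,0,0]]}' | python3 -m crank|grep -E 'pos|wrist'; echo '{"rows":[[0,0,0,0.0048,0,0,0],[0,0,0,0,0,0,0]]}' | python3 -m crank|grep -E 'pos|wrist'
```

```text
tcp_pos: [0.5153, 0.2134, 0.1515]
wrist_force: [-3.6, -0.8, 3.2]
tcp_pos: [0.5154, 0.2134, 0.1512]
wrist_force: [-4.6, -1.7, 4.6]
```

```bash
python3 - <<'E'
from h import *
q=lambda im,x,y:cv2.resize(im[y:y+75,x:x+100],(400,300),interpolation=cv2.INTER_CUBIC)
a=arm.snapshot("scene");b=arm.snapshot("side");w=arm.snapshot("wrist")
cv2.imwrite("pics/c4.png",np.vstack([np.hstack([q(a,305,180),q(b,222,170)]),np.hstack([cv2.resize(w,(400,300)),cv2.resize(w[230:380,220:420],(400,300),interpolation=cv2.INTER_CUBIC)])]))
s=arm.get_state();print(s["wrist_force"],s["moment"])
E
```

```text
[-3.5061 -0.8196  6.6148] [-0.2057  1.0034  0.0029]
```

View pics/c4.png

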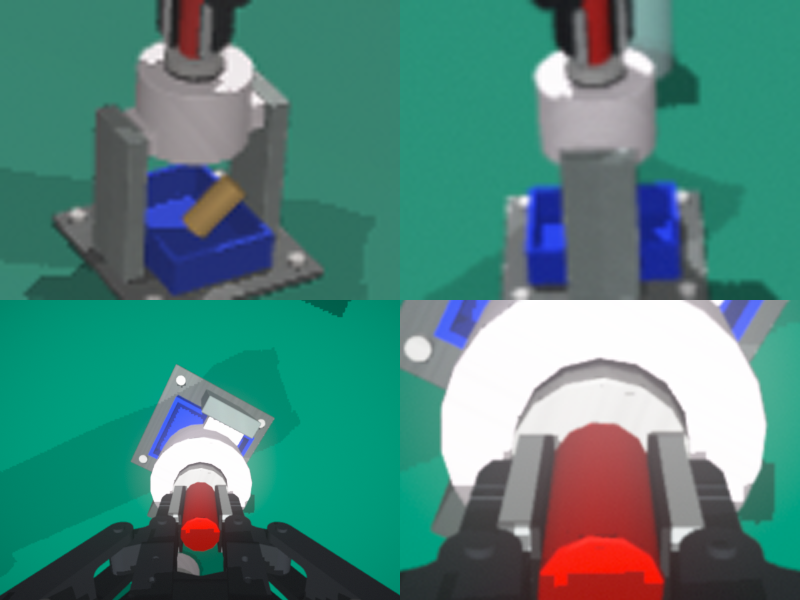

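The brass pin is out, lying in the tray at scene (358,231), and the collar sits squarely on the ring with about 9 N. I'll hold it briefly, then lift.

```bash
echo '{"rows":[[0,0,0,0,0,0,0],[0,0,0,0,0,0,0]]}' | python3 -m crank|grep -E 'pos|wrist'; echo '{"rows":[[0,0,0,0.0016,0,0,0],[0,0,0,0,0,0,0],[0,0,0,0,0,0,0],[0,0,0,0,0,0,0]]}' | python3 -m crank|grep -E 'pos|wrist'; python3 - <<'E'
from h import *
print(plane("scene",305+53.25,180+51.3,.021))
E
```

```text
tcp_pos: [0.5154, 0.2135, 0.1511]
wrist_force: [-4.1, -0.9, 4.7]
tcp_pos: [0.5154, 0.2134, 0.1511]
wrist_force: [-4.8, -1.9, 4.7]
[0.522  0.2413 0.021 ]
```

Converted, -0.018 m is -0.288, -0.012 m is -0.192.

```bash
echo '{"rows":[[0,0,0,-0.032,0,0,0],[0,0,0,-0.08,0,0,0],[0,0,0,-0.192,0,0,0],[0,0,0,-0.288,0,0,0],[0,0,0,-0.288,0,0,0],[0,0,0,-0.288,0,0,0],[0,0,0,-0.16,0,0,0],[0,0,0,-0.048,0,0,0],[0,0,0,0,0,0,0],[0,0,0,0,0,0,0]]}' | python3 -m crank
python3 - <<'E'
from h import *
s=arm.get_state();R=s["tool_rot"];p=s["tcp_pos"];print(s["wrist_force"],R.T@(np.array([.5169,-.1992,p[2]])-p))
E
```

```text
t: 15.0
tcp_pos: [0.5153, 0.2133, 0.2362]
tool_rot: [[0.039, 0.999, -0.001], [0.999, -0.039, -0.0], [-0.001, -0.001, -1.0]]
wrist_force: [-0.2, -0.0, -2.2]
opening: 0.214
finger_force: 58.9
[-0.172  -0.0232 -2.2175] [-0.4121  0.0177  0.0002]
```

Converted, -0.058 m is -0.928, -0.05 m is -0.8.

```bash
echo '{"rows":[[0,-0.48,0.016,0,0,0,0],[0,-0.8,0.032,0,0,0,0],[0,-0.928,0.048,0,0,0,0],[0,-0.928,0.048,0,0,0,0],[0,-0.928,0.032,0,0,0,0],[0,-0.928,0.032,0,0,0,0],[0,-0.8,0.032,0,0,0,0],[0,-0.48,0.032,0,0,0,0],[0,-0.32,0.0112,0,0,0,0],[0,0,0,0,0,0,0],[0,0,0,0,0,0,0]]}' | python3 -m crank
python3 - <<'E'
from h import *
s=arm.get_state();c=arm.calibration("wrist");w=arm.snapshot("wrist");R=s["tool_rot"];p=s["tcp_pos"];print(R.T@(np.array([.5169,-.1992,.236])-p))
print("tip",project("wrist",(p[0],p[1],p[2]-.065),c))
a=arm.snapshot("scene");b=arm.snapshot("side");q=lambda im,x,y:cv2.resize(im[y:y+75,x:x+100],(400,300),interpolation=cv2.INTER_CUBIC)
cv2.imwrite("pics/c5.png",np.vstack([np.hstack([q(a,200,260),q(b,335,250)]),np.hstack([q(a,305,185),cv2.resize(w[210:360,220:420],(400,300),interpolation=cv2.INTER_CUBIC)])]))
E
```

```text
t: 16.38
tcp_pos: [0.5172, -0.1981, 0.2367]
tool_rot: [[0.038, 0.999, -0.0], [0.999, -0.038, 0.001], [0.001, -0.0, -1.0]]
wrist_force: [0.3, 0.6, -1.5]
opening: 0.22
finger_force: 58.9
[-0.0011 -0.0002  0.0007]
tip (np.float64(322.1366402864747), np.float64(262.3081803930477))
```

View pics/c5.png

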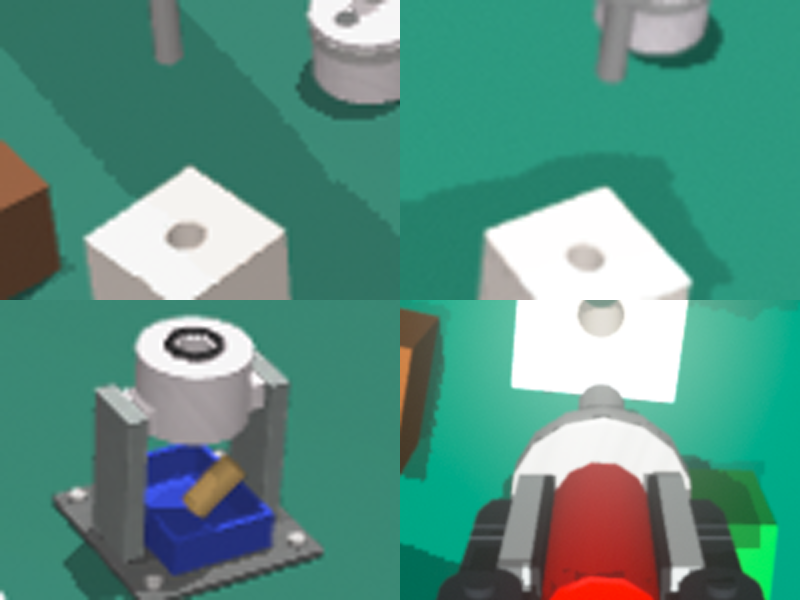

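The stand's hole is clear and sits straight ahead of the shaft: wrist crop 601 against shaft 602, scene hole at (246,318.5). The pin rests in the blue tray.

```bash
python3 - <<'E'
from h import *
s=arm.get_state();R=s["tool_rot"];p=s["tcp_pos"];P=plane("wrist",320.3,218,.06);print(P,R.T@(P-p))
E
echo '{"rows":[[0,-0.016,-0.0032,0.16,0,0,0],[0,0,0,0.4,0,0,0],[0,0,0,0.48,0,0,0],[0,0,0,0.32,0,0,0],[0,0,0,0.16,0,0,0],[0,0,0,0.064,0,0,0],[0,0,0,0,0,0,0],[0,0,0,0,0,0,0]]}' | python3 -m crank; echo '{"rows":[[0,0,0,0.064,0,0,0],[0,0,0,0.064,0,0,0],[0,0,0,0.064,0,0,0],[0,0,0,0.064,0,0,0]]}' | python3 -m crank|grep -E 'pos|force'
```

```text
[ 0.5163 -0.1988  0.06  ] [-0.001 -0.001  0.177]
t: 17.52
tcp_pos: [0.5174, -0.2001, 0.1387]
tool_rot: [[0.039, 0.999, 0.001], [0.999, -0.039, -0.001], [-0.0, 0.001, -1.0]]
wrist_force: [0.5, -0.8, -2.4]
opening: 0.216
finger_force: 58.9
tcp_pos: [0.5168, -0.1999, 0.1215]
wrist_force: [0.4, 0.1, -2.4]
finger_force: 58.9
```

Converted, 0.01 m is 0.16, 0.008 m is 0.128.

```bash
echo '{"rows":[[0,0.008,0,0.128,0,0,0],[0,0,0,0.16,0,0,0],[0,0,0,0.16,0,0,0],[0,0,0,0.128,0,0,0],[0,0,0,0.096,0,0,0],[0,0,0,0.048,0,0,0],[0,0,0,0.032,0,0,0],[0,0,0,0.016,0,0,0],[0,0,0,0,0,0,0]]}' | python3 -m crank|grep -E 'pos|force'; echo '{"rows":[[0,0,0,0.016,0,0,0],[0,0,0,0.016,0,0,0],[0,0,0,0,0,0,0]]}' | python3 -m crank|grep -E 'pos|force'
```

```text
tcp_pos: [0.5171, -0.1995, 0.074]
wrist_force: [0.5, -0.3, -3.4]
finger_force: 58.9
tcp_pos: [0.5169, -0.1994, 0.0718]
wrist_force: [0.5, -0.6, -1.6]
finger_force: 58.9
```

Converted, 0.0005 m is 0.008.

```bash
echo '{"rows":[[0,0,0,0.008,0,0,0],[0,0,0,0.008,0,0,0],[0,0,0,0,0,0,0]]}' | python3 -m crank|grep -E 'pos|force'; echo '{"rows":[[0,0,0,0.008,0,0,0],[0,0,0,0,0,0,0]]}' | python3 -m crank|grep -E 'pos|force'
```

```text
tcp_pos: [0.517, -0.1994, 0.0711]
wrist_force: [-0.3, 0.7, -0.6]
finger_force: 59.0
tcp_pos: [0.517, -0.1995, 0.071]
wrist_force: [-2.7, 1.8, 5.2]
finger_force: 59.5
```

Seated on the stand: the height matches the grasp and the force has risen to 5 N. Now open and retreat.

Converted, -0.04 m is -0.64, -0.03 m is -0.48.

```bash
echo '{"rows":[[0.5,0,0,0,0,0,0],[0.7,0,0,0,0,0,0],[0.7,0,0,0,0,0,0],[0.7,0,0,0,0,0,0],[0.7,0,0,-0.24,0,0,0],[0.7,0,0,-0.48,0,0,0],[0.7,0,0,-0.64,0,0,0],[0.7,0,0,-0.64,0,0,0],[0.7,0,0,-0.32,0,0,0],[0.7,0,0,0,0,0,0],[0.7,0,0,0,0,0,0],[0.7,0,0,0,0,0,0]]}' | python3 -m crank
python3 - <<'E'
from h import *
a=arm.snapshot("scene");b=arm.snapshot("side");q=lambda im,x,y:cv2.resize(im[y:y+75,x:x+100],(400,300),interpolation=cv2.INTER_CUBIC)
print(red(a),red(b))
cv2.imwrite("pics/c6.png",np.vstack([np.hstack([q(a,200,285),q(b,335,285)]),np.hstack([q(a,305,185),cv2.resize(a,(400,300))])]))
E
```

```text
t: 21.65
tcp_pos: [0.5164, -0.1992, 0.2142]
tool_rot: [[0.039, 0.999, -0.002], [0.999, -0.039, 0.001], [0.001, -0.002, -1.0]]
wrist_force: [0.6, 0.1, -0.4]
opening: 0.699
finger_force: 0.0
(array([240, 302,  10,  16, 127], dtype=int32), array([244.5906, 309.6929])) (array([378, 297,  11,  17, 130], dtype=int32), array([382.2769, 305.1692]))
```

View pics/c6.png

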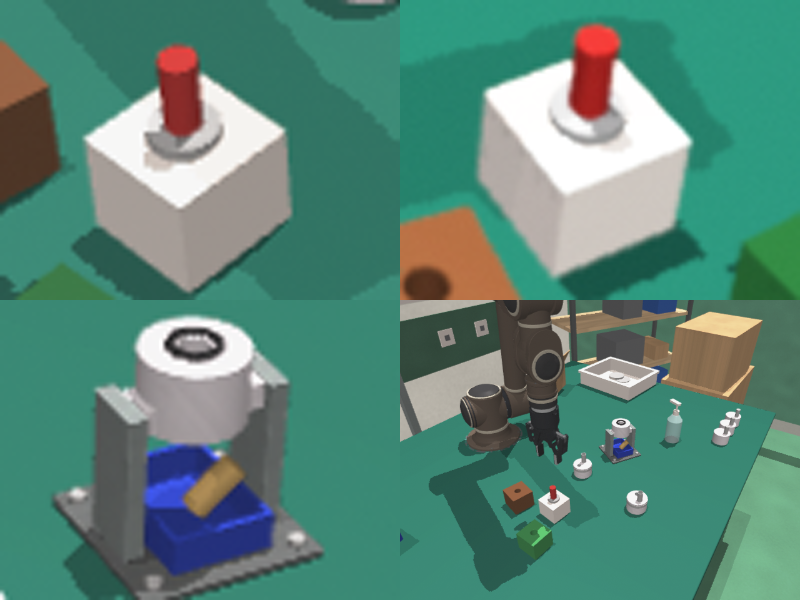

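The drift stands in its stand, with its image within 0.1 px of the start. The pin is at rest in the tray and the bystanders haven't moved, so I'm handing in.

```bash
python3 -c "
from station import arm
print(arm.hand_in())"
```

```text
the job is handed in; nothing more can be done
None
```

The pin was pushed out and lies in the blue tray, the collar was seated on the spring ring at roughly 7–9 N (wrist-force estimate) for over half a second, the drift is back upright in its stand, and the job was handed in at about 22 s; no verdict was returned, and I judged the pin's resting position only by eye.

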